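Dry-lay a conduit run on the bench

TASK

Dry-lay this conduit run on the bench before it goes up on the wall: lay the flat grey cover squarely on the open junction box and stand the black cable gland upright, wide end down, on the middle of that cover; set the aluminium conduit body on the bench midway between the junction box and the round box, lying in line with them with its screwed lid up; and stand the steel coupling on end on the bench straight out from the switch box's spout, leaving a gap of about 20 mm to the spout's mouth. Let go of everything, and leave the tape roll, the screw tub and the pencil where they are.

Things in the scene. Friction and masses are not known exactly. Their poses are not given: they have to be found in the camera images.
- junction_box: Open-topped grey plastic junction box fixed to the bench, 62 (x) by 110 (y) mm, 42 mm high, walls 8 mm thick, a white terminal strip inside. Origin: centre of its underside, on the bench. Its x axis is level and points to the round box, y along its long side, z up. Its place and yaw change.
- round_box: Round white closed box fixed to the bench, 80 mm diameter, 40 mm high. Origin: centre of its underside. It always stands on the junction box's +x axis, 204 to 216 mm from centre to centre, so about 139 mm is free between the two boxes.
- switch_box: Square white switch box with a rocker on top, fixed to the bench, 80 by 80 mm, 51 mm high to the top of the rocker. Origin: centre of its underside. From the middle of its +x side a grey spout sticks out level, 26 mm diameter (32 mm collar at its root), axis 20 mm above the bench; its mouth lies 70 mm from the origin along +x. Its place and yaw change.
- cover: Loose flat grey plastic cover plate with four corner screws, 60 (x) by 110 (y) mm, 8 mm thick, 0.07 kg nominal, lying flat. Origin: centre of its underside, z up. On the box its underside is 42 mm above the bench.
- gland: Loose black plastic cable gland standing upright, 46 mm high: round foot 40 mm diameter and 14 mm high, above it a round body 30 mm diameter up to 40 mm height (grip this), then a small taper. Origin: centre of its underside, z up. 0.06 kg nominal.
- conduit_body: Loose aluminium conduit body lying flat with its steel lid plate and two screws up: block 80 (x) by 34 (y) by 34 (z) mm with a round hub 26 mm diameter and 12 mm long at each end, so 104 mm long in all along x. Grip it across y. Origin: centre of its underside, z up. 0.2 kg nominal.
- coupling: Loose bare steel conduit coupling, a cylinder 32 mm diameter and 50 mm high standing on end. Origin: centre of its underside, z up. 0.12 kg nominal. To leave 20 mm to the mouth, its centre goes 106 mm from the switch box's origin along that box's +x.
- tape_roll: Bystander, not to be moved: loose black roll of tape lying flat, 72 mm outside and 52 mm inside diameter, 19 mm high. Origin: centre of its underside.
- screw_tub: Bystander, not to be moved: loose clear tub with blue lid, 57 by 57 mm, 38 mm high. Origin: centre of its underside.
- pencil: Bystander, not to be moved: loose flat red carpenter's pencil stub lying along its x, 90 mm long, 14 mm wide, 7 mm high. Origin: on its underside, near its middle.
Not all that is in view belongs to the job. Leave any purple look-alike of the conduit_body alone.

How it is judged:
By the outcome, as a careful person would: the job done as asked, in the order asked, and still so for the second after the job is handed in, with the robot touching nothing.
It also fails if it takes over 117 s, if anything falls off the work surface, if the arm or the gripper's body presses on something with over 40 N, if the wrist force passes 120 N, or if a joint passes its speed limit or range.

ROBOT

A 7-joint arm with a two-finger parallel gripper is mounted at the origin on the work surface. World frame = base frame: x ahead of the robot, y to its left, z up, the work surface at z = 0. Lengths are in m, angles in degrees, forces in N, time in s.
With the tool pointing down it reaches from about 0.425 to 0.975 m from the base axis. Payload 16.7 kg.
Tool frame: the origin (TCP) lies at the very end of the fingers, on their centre line; the grasp point (between the pads) lies 19 mm behind it; z points along the fingers, y is the line along which they close (so a half turn about z gives the same grasp; the last joint's range is limited). The gripper opens to 85 mm and grips with 20 to 120 N. Pads are 22 mm wide; open, the fingers measure 114 mm over their backs; the gripper's body (76 mm by 85 mm) begins 54 mm behind the grasp point. The pads swing forward as they close: fully open they stand 13 mm farther back than shut.
Start: joints at [68.096, 24.414, 4.234, 92.017, -1.954, 63.644, -3.845], TCP at [0.156, -0.657, 0.231] pointing down, gripper open.
Joint ranges: [-163.25, 163.25], [-28.42, 122.38], [-70.27, 78.77], [12.13, 141.07], [-58.53, 238.53], [9.26, 117.41], [-156.51, 156.51]. Speed limits (degrees/s): [108.29, 108.29, 136.94, 136.94, 172.46, 172.46, 172.46].

INTERFACE

Orientations are given as [roll, pitch, yaw] about the fixed x, y, z axes, in that order (R = Rz(yaw) Ry(pitch) Rx(roll)).
In Python, from plant import bot, eyes gives the robot as it stands.
- The arm moves only by the tool apply_moves, never from a script. Its argument "steps" is a list that holds one entry, the list of rows, each a list of 4 numbers: the shift along the tool's x, y, z normalised to -1 to 1, where 1 is 25 cm, then the turn about the tool's z normalised to -1 to 1, where 1 is pi/2 rad. In form: [[[dx, dy, dz, turn], ...]]. A call has 1 to 10 rows; each row shifts and turns the commanded pose from where the row before left it, along the tool's axes as they then stand; what a row does not reach is not made up. A row lasts 1/12 s, in which the tool goes at most 41.7 mm and 7.16 degrees, less where a joint would pass 70% of its speed; a pose out of reach is approached as far as the arm can. A call with a number of a shift or a turn outside -1 to 1 is refused whole. A call with a gripper value outside its range is refused whole. "hand" is the closure, from -1 (fully open) to 1 (shut), set as the call begins (left out, the last holds). The fingers move at their own pace and stop on an object; "grip_force" is the grip in N (left out, the last holds). Time passes only in rows, so rows that do not move let the fingers close. It gives the time, the measured TCP pose, the force, the opening and the grip force at its end, in the units of the state.
- bot.observe(): the state, without advancing time (a new reading comes with each control period).
- eyes.snapshot(name): name is "side" or "top"; returns a dict with "frame" (420x560x3 uint8, red, green, blue), "mtx" (3x3 intrinsics, pixels), "R" (3x3) and "t" (3): a world point X has camera coordinates R X + t. Camera axes: x right, y down, z forward; pixel columns grow to the right and rows downward; lengths in m; the calibration is good to about 2 mm. A picture is of the moment at which its call begins. There is no depth.
- bot.sign_off(): hands the job in; it is judged then, once.
The state is a dict: "t": time; "joints": joint angles; "dq": joint speeds; "joint_efforts": joint torques, N m; "tool_pos": TCP position; "orientation": TCP orientation; "wrist_force": force on the tool from outside, world axes, zero at the start; "torque": the same for the moment, N m; "grip_width": finger opening in m; "finger_force": force on a finger pad.
Only numpy, scipy, OpenCV 4.12 (cv2) and the standard library are available. Lean on these libraries where they do the work, as an engineer would, in place of code of your own. Each camera call takes 0.05 s, during which the arm holds its last target. There are 200 camera calls.

## Working session

There is one attempt and no reset: what is moved stays moved. The work goes in short steps, Python scripts to look and compute and a tool call to move; the robot and the scene stay as the last step left them, time stands still between calls to the robot, and variables do not carry over. Pictures are saved under pics/ and viewed, at most 14 in all, crops included, and the job is handed in when it is done.

Besides the shell and the picture viewer there is one more tool, called after ">>>" as name([rows], argument=value, ...), one row to a line, values as JSON. apply_moves: Moves the arm, as the interface text tells. Scaled input: -1 to 1 covers 25 cm each way for a shift and pi/2 rad each way for a turn. Its arguments: {"type":"object","properties":{"steps":{"type":"array"},"hand":{"type":"number"},"grip_force":{"type":"number"}},"required":["steps"]}

```bash
mkdir -p pics; ls
python3 - <<'E'
from plant import bot, eyes
import cv2,numpy as np
s=bot.observe(); print({k:np.round(v,3).tolist() for k,v in s.items()})
for n in("top","side"):
    d=eyes.snapshot(n); cv2.imwrite(f"pics/{n}0.png",cv2.resize(d["frame"][:,:,::-1],(800,600),interpolation=cv2.INTER_CUBIC))
    np.savez(f"{n}.npz",**d); print(n,d["mtx"].tolist(),d["R"].round(4).tolist(),d["t"].round(4).tolist())
E
```

```text
pics
{'t': 0.0, 'joints': [68.096, 24.45, 4.234, 92.053, -1.954, 63.644, -3.844], 'dq': [-0.018, 0.028, -0.033, 0.095, 0.013, -0.054, 0.019], 'joint_efforts': [-0.0, -94.984, 3.76, -46.35, 0.019, 0.01, 0.0], 'tool_pos': [0.156, -0.656, 0.231], 'orientation': [-179.926, 0.006, 13.335], 'wrist_force': [0.424, -0.107, -1.355], 'torque': [-0.035, -0.005, -0.005], 'finger_force': 0.0, 'grip_width': 0.085}
top [[455.36451029412524, 0.0, 282.7209285596035], [0.0, 455.36451029412524, 210.4906971399264], [0.0, 0.0, 1.0]] [[-0.0859, -0.9963, -0.0048], [-0.9709, 0.0847, -0.2239], [0.2234, -0.0145, -0.9746]] [0.1086, 0.4922, 1.1165]
side [[389.0809602810965, 0.0, 279.2250532772429], [0.0, 389.0809602810965, 207.75358890417584], [0.0, 0.0, 1.0]] [[-0.8902, -0.4553, -0.0151], [-0.3129, 0.6353, -0.706], [0.3311, -0.6238, -0.708]] [0.4644, 0.1442, 1.1993]
```

View pics/top0.png

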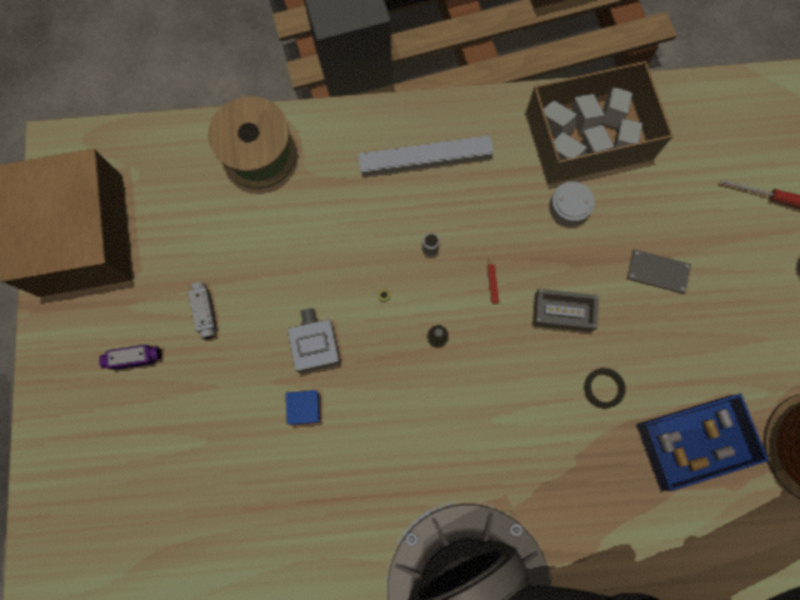

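View pics/side0.png

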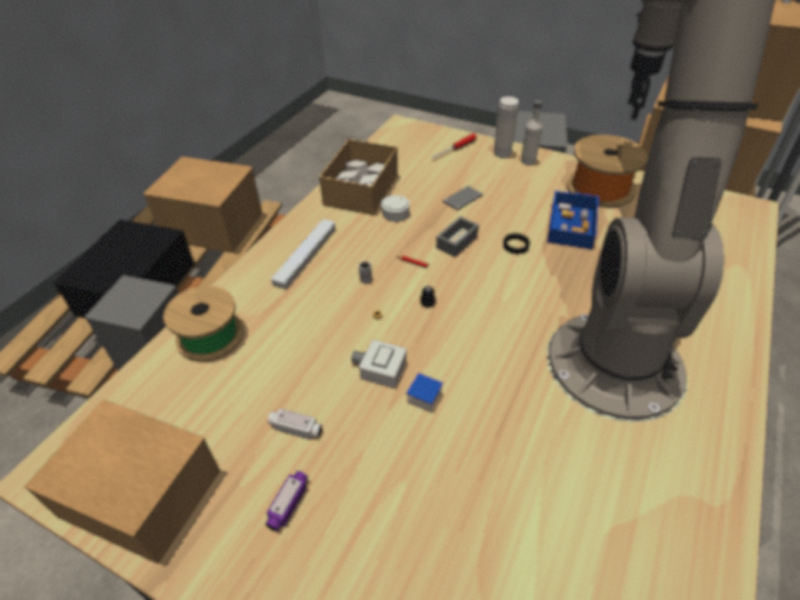

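The top view shows (800x600 px) the junction box at (566,310), round box (573,202), cover (659,271), gland (437,336), body (203,311), coupling (430,244) and switch box (313,346) with its spout pointing up. The side view shows all of them unobstructed. I'll enlarge both.

```bash
cat > h.py <<'E'
import numpy as np,cv2
T={n:np.load(f"{n}.npz") for n in("top","side")}
C={"top":dict(j=(396,217),r=(401,141),s=(218,238),c=(461,190),g=(306,235),b=(142,217),k=(301,170)),
"side":dict(j=(320,166),r=(277,145),s=(268,253),c=(324,138),g=(300,208),b=(206,297),k=(256,190))}
def montage(n,frame,keys,fn,h=25,z=4,cols=4,cen=None):
    ts=[]
    for k in keys:
        x,y=(cen or C[n])[k]; t=cv2.resize(frame[y-h:y+h,x-h:x+h,::-1],None,fx=z,fy=z,interpolation=cv2.INTER_CUBIC)
        t=cv2.convertScaleAbs(t,alpha=1.4,beta=10)
        for i in range(0,2*h,10):
            cv2.line(t,(i*z,0),(i*z,5),(0,255,255),1);cv2.line(t,(0,i*z),(5,i*z),(0,255,255),1)
        cv2.putText(t,f"{k} {x-h},{y-h}",(8,2*h*z-4),0,.4,(0,0,255),1); cv2.rectangle(t,(0,0),(2*h*z-1,2*h*z-1),(0,0,0),1); ts.append(t)
    while len(ts)%cols: ts.append(np.zeros_like(ts[0]))
    cv2.imwrite(fn,np.vstack([np.hstack(ts[i:i+cols]) for i in range(0,len(ts),cols)]))
def proj(n,X):
    d=T[n]; p=(d["mtx"]@(d["R"]@np.atleast_2d(X).T+d["t"].reshape(3,1))).T; return p[:,:2]/p[:,2:]
E
python3 - <<'E'
from h import *
for n in T: montage(n,T[n]["frame"],"jrscgbk",f"pics/m_{n}.png")
E
```

```text
(no output)
```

View pics/m_top.png

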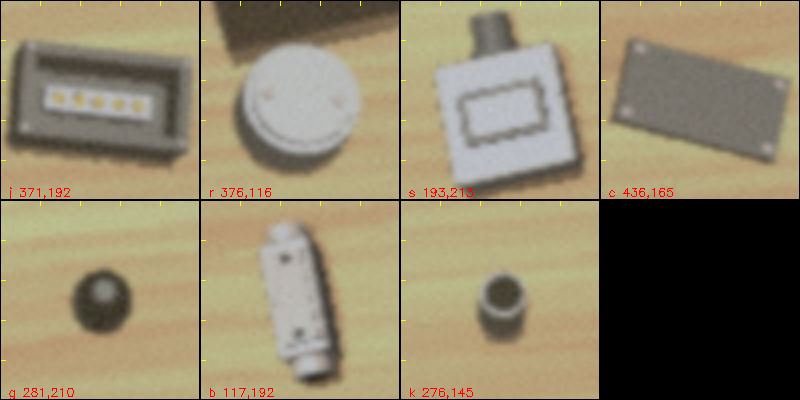

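View pics/m_side.png

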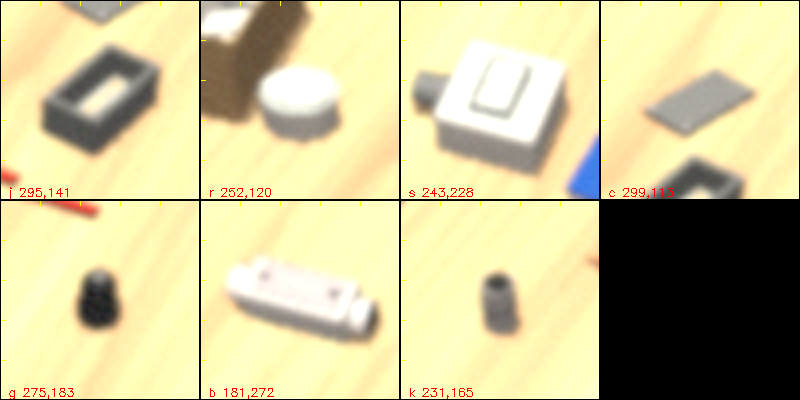

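The crops show clean edges. I'll refine poses by fitting projected outlines to gradients in both views at once, leaving z free as a height check.

```bash
cat > fit.py <<'E'
from h import *
from scipy.optimize import differential_evolution
def seg(a,b,n=30): return np.linspace(a,b,n)
def rect(w,l,z):
    c=[(-w/2,-l/2,z),(w/2,-l/2,z),(w/2,l/2,z),(-w/2,l/2,z)]; c=np.array(c)/1000
    return np.vstack([seg(c[i],c[(i+1)%4]) for i in range(4)])
def circ(r,z,n=48):
    a=np.linspace(0,2*np.pi,n,endpoint=False); return np.c_[r*np.cos(a),r*np.sin(a),0*a+z]/1000
def cylx(r,x,z,n=48): c=circ(r,0,n); return np.c_[0*c[:,0]+x/1000,c[:,0],c[:,1]+z/1000]
# (wire curves, hull point groups)
M=dict(j=([rect(62,110,42),rect(46,94,42)],[]),
 r=([circ(40,40)],[]),
 s=([rect(80,80,45)],[[cylx(13,45,20),cylx(13,70,20)]]),
 c=([rect(60,110,8)],[[rect(60,110,0),rect(60,110,8)]]),
 g=([],[[circ(20,0),circ(20,14),circ(15,40),circ(10,46)]]),
 b=([],[[rect(80,34,0),rect(80,34,34)],[cylx(13,-52,17),cylx(13,52,17)]]),
 k=([circ(16,50)],[[circ(16,0),circ(16,50)]]))
def tf(p,P):
    x,y,z,w=p; c,s=np.cos(w),np.sin(w); return P@np.array([[c,s,0],[-s,c,0],[0,0,1]])+[x,y,z]
def outline(n,p,k):
    out=[proj(n,tf(p,P)) for P in M[k][0]]
    for G in M[k][1]:
        h=cv2.convexHull(np.vstack([proj(n,tf(p,P)) for P in G]).astype(np.float32))[:,0]
        h=np.vstack([h,h[:1]]); d=np.r_[0,np.cumsum(np.linalg.norm(np.diff(h,axis=0),axis=1))]; t=np.linspace(0,d[-1],80)
        out.append(np.c_[np.interp(t,d,h[:,0]),np.interp(t,d,h[:,1])])
    return out
def grads(n,f):
    g=cv2.GaussianBlur(f.astype(np.float32),(0,0),1.0)
    m=sum(np.hypot(cv2.Sobel(g[:,:,c],5,1,0),cv2.Sobel(g[:,:,c],5,0,1)) for c in range(3)); return np.minimum(m/np.percentile(m,98),1.0).astype(np.float32)
def score(p,k,G):
    s=0
    for n in G:
        for o in outline(n,p,k):
            o=o.astype(np.float32); s+=cv2.remap(G[n],o[None,:,0],o[None,:,1],1).mean()
    return -s
def ray(n,uv,z):
    d=T[n]; v=d["R"].T@np.linalg.inv(d["mtx"])@np.r_[uv,1]; c=-d["R"].T@d["t"]; return (c+v*(z-c[2])/v[2])[:2]
def fit(k,x0,w0,G,dz=.006,dw=.2,dr=.02):
    b=[(x0[0]-dr,x0[0]+dr),(x0[1]-dr,x0[1]+dr),(-dz,dz),(w0-dw,w0+dw)]
    r=differential_evolution(score,b,args=(k,G),seed=1,popsize=16,maxiter=80,tol=1e-6); return r.x,-r.fun
E
cat > run1.py <<'E'
from fit import *
G={n:grads(n,T[n]["frame"]) for n in T}
top=lambda k,px,py,z:ray("top",np.array(C["top"][k])-25+np.array([px,py])/4-.375,z)
x0=dict(j=top("j",103,95,.042),r=top("r",102,99,.04),s=top("s",106,112,.045),c=top("c",101,100,.008),g=top("g",101,104,.02),b=top("b",97,101,.034),k=top("k",102,95,.05))
wd=lambda k,a,b,z:np.arctan2(*(top(k,*b,z)-top(k,*a,z))[::-1])
w0=dict(j=np.arctan2(*(x0["r"]-x0["j"])[::-1]),r=0,s=wd("s",(106,112),(92,28),.045),c=wd("c",(100,130),(112,70),.008),g=0,b=wd("b",(112,165),(80,30),.034),k=0)
import json;P={}
for k in "jrscgbk":
    p,f=fit(k,x0[k],w0[k],G,dw=.2 if k in"jscb" else 1e-6); P[k]=p.tolist(); print(k,(p[:3]*1000).round(1),np.degrees(p[3]).round(2),round(f,3),"init",x0[k].round(3),np.degrees(w0[k]).round(1))
json.dump(P,open("P.json","w"))
d=np.subtract(P["r"],P["j"])[:2]; print("jr",np.hypot(*d),np.degrees(np.arctan2(d[1],d[0])))
for n in T:
    f=cv2.resize(T[n]["frame"],None,fx=4,fy=4,interpolation=cv2.INTER_CUBIC)
    for k in P:
        for o in outline(n,P[k],k): cv2.polylines(f,[((o+.5)*4-.5).round().astype(int)],False,(255,0,0),1)
    ts=[f[(y-25)*4:(y+25)*4,(x-25)*4:(x+25)*4,::-1] for x,y in (C[n][k] for k in "jrscgbk")]+[np.zeros((200,200,3),np.uint8)]
    cv2.imwrite(f"pics/o_{n}.png",np.vstack([np.hstack(ts[:4]),np.hstack(ts[4:])]))
cv2.imwrite("pics/o.png",np.vstack([cv2.imread(f"pics/o_{n}.png")[:,:] for n in T])[:,:,:][:800])
a=cv2.imread("pics/o.png"); cv2.imwrite("pics/o.png",cv2.resize(a,(600,600)))
E
python3 run1.py
```

```text
j [ 464.1 -220.5    4.9] -10.43 2.969 init [ 0.464 -0.227] -11.8
r [ 673.  -270.6   -3.8] -0.0 1.537 init [ 0.669 -0.27 ] 0.0
s [438.8 237.4  -3. ] 7.44 3.035 init [0.438 0.235] 6.2
c [ 526.8 -419.8   -1. ] -20.01 2.529 init [ 0.527 -0.42 ] -20.6
g [440.1   8.7  -1.7] 0.0 1.998 init [0.435 0.01 ] 0.0
b [520.6 438.7   2.9] 10.22 2.329 init [0.52  0.437] 11.9
k [610.7   6.5  -3.5] 0.0 3.428 init [0.611 0.007] 0.0
jr 0.21484591298298636 -13.496805712330696
```

View pics/o_top.png

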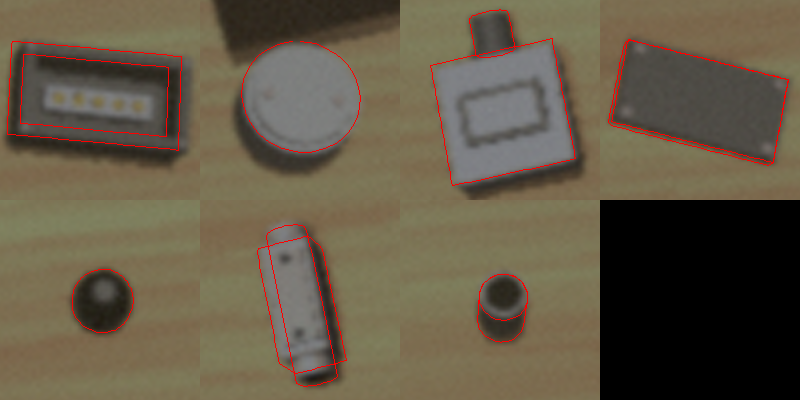

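View pics/o_side.png

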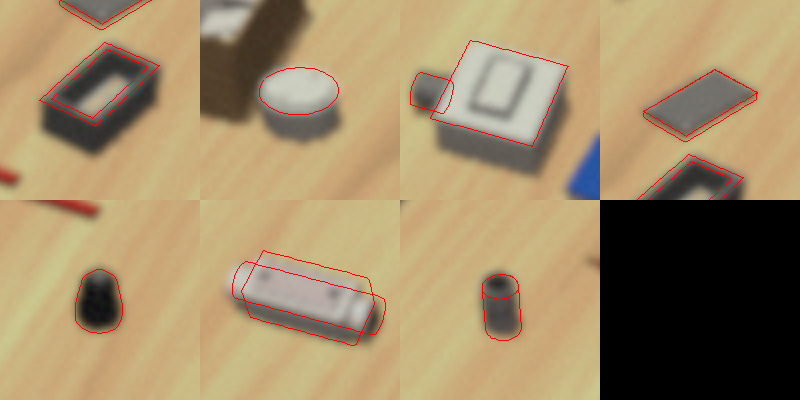

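Overlays show good fits for the cover, gland and coupling. The junction box rim is about 10 px off in the top view, and the body is shifted in both. I'll pin z=0, add hulls, and fit each view separately to expose camera bias.

```bash
cat > run2.py <<'E'
from fit import *
import json
P=json.load(open("P.json"))
M["j"]=([rect(62,110,42),rect(46,94,42)],[[rect(62,110,0),rect(62,110,42)]])
M["r"]=([circ(40,40)],[[circ(40,0),circ(40,40)]])
M["b"]=([],[[rect(80,34,0),rect(80,34,34)],[cylx(13,-52,17),cylx(13,52,17)],[rect(80,34,34)]])
M["s"]=([rect(80,80,45)],[[cylx(13,45,20),cylx(13,70,20)],[rect(80,80,0),rect(80,80,45)]])
G={n:grads(n,T[n]["frame"]) for n in T}
x0=dict(j=(.462,-.227),r=(.669,-.270))
Q={}
for k in "jrscgbk":
    for v in("top","side","both"):
        g=G if v=="both" else {v:G[v]}
        w=np.radians(-11.8) if k=="j" else P[k][3]
        p,f=fit(k,x0.get(k,P[k][:2]),w,g,dz=1e-5,dw=.12 if k in"jscb" else 1e-6,dr=.012)
        print(k,v,(p[:2]*1000).round(1),np.degrees(p[3]).round(2),round(f,2)); Q[k+v]=p.tolist()
json.dump(Q,open("Q.json","w"))
for v in ("top","side","both"):
  d=np.subtract(Q["r"+v],Q["j"+v])[:2]; print("jr",np.hypot(*d),np.degrees(np.arctan2(d[1],d[0])))
rows=[]
for n in T:
    f=cv2.resize(T[n]["frame"],None,fx=4,fy=4,interpolation=cv2.INTER_CUBIC)
    for k in "jrsb":
        for o in outline(n,Q[k+n],k): cv2.polylines(f,[((o+.5)*4-.5).round().astype(int)],False,(255,0,0),1)
    rows.append(np.hstack([f[(y-25)*4:(y+25)*4,(x-25)*4:(x+25)*4,::-1] for x,y in (C[n][k] for k in "jrsb")]))
cv2.imwrite("pics/o2.png",np.vstack(rows))
E
python3 run2.py
```

```text
j top [ 457.7 -220.6] -11.18 2.01
j side [ 464.3 -228.6] -11.21 2.71
j both [ 463.4 -229.3] -11.35 4.59
r top [ 670.3 -270.4] 0.0 1.47
r side [ 673.1 -269.1] 0.0 1.55
r both [ 671.4 -270. ] -0.0 3.0
s top [436.  235.7] 8.27 2.1
s side [438.5 236.9] 8.69 2.13
s both [436.7 236.9] 7.59 4.16
c top [ 526.3 -419.6] -20.38 1.18
c side [ 526.9 -417.3] -19.53 1.36
c both [ 526.6 -419.2] -20.14 2.53
g top [439.7   8.8] 0.0 1.0
g side [439.7  10.5] 0.0 1.0
g both [439.7   9.3] 0.0 2.0
b top [521.  439.7] 10.49 1.76
b side [522.8 439.5] 8.03 1.64
b both [521.3 439.5] 9.74 3.37
k top [608.6   6.6] 0.0 1.67
k side [612.    7.4] -0.0 1.82
k both [609.7   6.9] 0.0 3.42
jr 0.21836329848421318 -13.194119318811545
jr 0.21267090243585182 -10.993321834108132
jr 0.21194607329618853 -11.067544261552499
```

View pics/o2.png

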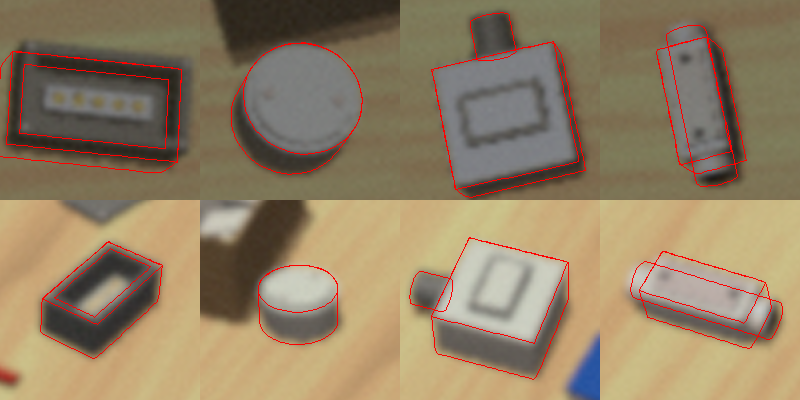

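Fits now agree to about 2–3 mm between views, and the both-view values look good:

| Thing | Centre (mm) | Yaw (deg) |
|---|---|---|
| junction_box | (463.4, -229.3) | -11.1 |
| round_box | (671.4, -270) | – |
| switch_box | (437, 237) | about 8.1 |
| cover | (526.6, -419) | -20.1 |

Next is a small planning helper.

```bash
cat > go.py <<'E'
# usage: go.py x y z yaw(mm,deg) [n]: turn rows first, then shift rows
import sys,numpy as np
from plant import bot
x,y,z,w=map(float,sys.argv[1:5]); s=bot.observe(); p=np.array(s["tool_pos"])*1000; yaw=s["orientation"][2]
d=np.array([x,y,z])-p; t=(w-yaw+180)%360-180; t-=180*round(t/180)*(len(sys.argv)>6); a=np.radians(yaw+t)
l=np.array([d[0]*np.cos(a)+d[1]*np.sin(a), d[0]*np.sin(a)-d[1]*np.cos(a), -d[2]])
n=int(sys.argv[5]) if len(sys.argv)>5 and sys.argv[5]!="0" else max(1,int(np.ceil(np.linalg.norm(l)/38)))
m=int(np.ceil(abs(t)/7)); print("t",s["t"],"pos",p.round(1),"yaw",round(yaw,2),"turn rows",m,"each",round(-t/90/max(m,1),4),"| shift rows",n,"each",(l/250/n).round(4),"F",np.round(s["wrist_force"],1),"j",np.round(s["joints"],0))
E
python3 go.py 526.6 -419.2 80 69.9
```

```text
t 0.1 pos [ 155.6 -656.4  230.7] yaw 13.34 turn rows 9 each -0.0698 | shift rows 13 each [0.1078 0.0821 0.0464] F [ 0.  -0.2 -0.1] j [68. 24.  4. 92. -2. 64. -4.]
```

>>> apply_moves([
  [[0, 0, 0, -0.07], [0, 0, 0, -0.07], [0, 0, 0, -0.07], [0, 0, 0, -0.07], [0, 0, 0, -0.07], [0, 0, 0, -0.07], [0, 0, 0, -0.07], [0, 0, 0, -0.07], [0, 0, 0, -0.069]],
], hand=-0.6)

```text
t: 0.85
tool_pos: [0.1556, -0.6565, 0.2309]
orientation: [-180.0, -0.0, 70.3]
wrist_force: [-0.2, -1.0, -0.4]
grip_width: 0.0682
finger_force: 0.0
```

>>> apply_moves([
  [[0.108, 0.082, 0.046, 0], [0.108, 0.082, 0.046, 0], [0.108, 0.082, 0.046, 0], [0.108, 0.082, 0.046, 0], [0.108, 0.082, 0.046, 0], [0.108, 0.082, 0.046, 0], [0.108, 0.082, 0.046, 0], [0.108, 0.082, 0.046, 0], [0.108, 0.082, 0.046, 0], [0.108, 0.082, 0.046, 0]],
])

```text
t: 1.68
tool_pos: [0.4419, -0.4722, 0.1155]
orientation: [-180.0, -0.0, 69.9]
wrist_force: [-0.2, -0.6, -0.3]
grip_width: 0.0681
finger_force: 0.0
```

```bash
python3 go.py 526.6 -419.2 40 69.9
```

```text
t 1.6833 pos [ 441.9 -472.2  115.5] yaw 69.94 turn rows 1 each 0.0004 | shift rows 4 each [0.0789 0.0613 0.0755] F [-0.2 -0.6 -0.3] j [ 50.  29. -12. 101.   7.  51.  15.]
```

>>> apply_moves([
  [[0.079, 0.0613, 0.0755, 0], [0.079, 0.0613, 0.0755, 0], [0.079, 0.0613, 0.0755, 0], [0.079, 0.0613, 0.0755, 0], [0, 0, 0, 0], [0, 0, 0, 0]],
], hand=-0.68)

```text
t: 2.18
tool_pos: [0.5261, -0.4181, 0.0391]
orientation: [-179.9, -0.1, 70.1]
wrist_force: [-0.6, -0.9, -0.2]
grip_width: 0.0715
finger_force: 0.0
```

```bash
python3 go.py 526.6 -419.2 8 69.9
python3 - <<'E'
from plant import eyes
from h import *
a=[]
for n in T:
    d=eyes.snapshot(n)["frame"]; x,y=C[n]["c"]; a.append(cv2.resize(d[y-35:y+25,x-35:x+35,::-1],None,fx=5.6,fy=5.6,interpolation=cv2.INTER_CUBIC))
cv2.imwrite("pics/a1.png",np.hstack(a))
E
```

```text
t 2.1833 pos [ 526.1 -418.1   39.1] yaw 70.11 turn rows 1 each 0.0023 | shift rows 1 each [-0.0033  0.0032  0.1245] F [-0.6 -0.9 -0.2] j [ 41.  36. -11.  99.   9.  45.   6.]
```

View pics/a1.png

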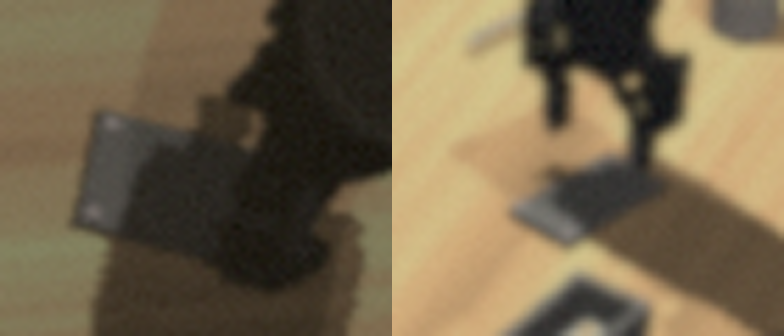

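The fingers straddle the cover's width on both sides of the plate (roughly (555,125) and (640,160) in the side half). I'll descend gently and feel for the bench.

>>> apply_moves([
  [[0, 0, 0.05, 0], [0, 0, 0.05, 0], [0, 0, 0.02, 0], [0, 0, 0.01, 0], [0, 0, 0, 0]],
])

```text
t: 2.7
tool_pos: [0.5248, -0.4202, 0.0074]
orientation: [-179.9, -0.0, 69.9]
wrist_force: [-0.8, -0.8, 1.0]
grip_width: 0.0716
finger_force: 0.0
```

>>> apply_moves([
  [[0, 0, 0.008, 0], [0, 0, 0.004, 0], [0, 0, 0, 0], [0, 0, 0, 0]],
])

```text
t: 3.03
tool_pos: [0.5256, -0.4203, 0.0056]
orientation: [180.0, 0.0, 69.9]
wrist_force: [-0.6, 0.5, 0.1]
grip_width: 0.0718
finger_force: 0.0
```

>>> apply_moves([
  [[0, 0, 0.008, 0], [0, 0, 0.006, 0], [0, 0, 0, 0], [0, 0, 0, 0]],
])

```text
t: 3.37
tool_pos: [0.5255, -0.4202, 0.0017]
orientation: [-180.0, -0.0, 69.9]
wrist_force: [0.1, -0.6, -0.0]
grip_width: 0.0717
finger_force: 0.0
```

>>> apply_moves([
  [[0, 0, 0.004, 0], [0, 0, 0.004, 0], [0, 0, 0, 0], [0, 0, 0, 0]],
])

```text
t: 3.7
tool_pos: [0.5255, -0.4202, -0.0003]
orientation: [-180.0, -0.0, 69.9]
wrist_force: [0.0, -1.2, -0.1]
grip_width: 0.0721
finger_force: 0.0
```

>>> apply_moves([
  [[0, 0, 0.006, 0], [0, 0, 0.006, 0], [0, 0, 0, 0], [0, 0, 0, 0]],
])

```text
t: 4.03
tool_pos: [0.5255, -0.4202, -0.0033]
orientation: [-180.0, -0.0, 69.9]
wrist_force: [-0.6, -0.5, -0.6]
grip_width: 0.0718
finger_force: 0.0
```

>>> apply_moves([
  [[0, 0, 0.004, 0], [0, 0, 0.004, 0], [0, 0, 0, 0], [0, 0, 0, 0]],
])

```text
t: 4.37
tool_pos: [0.5255, -0.4202, -0.0052]
orientation: [-180.0, -0.0, 69.9]
wrist_force: [-0.0, -0.3, 0.5]
grip_width: 0.0719
finger_force: 0.0
```

>>> apply_moves([
  [[0, 0, 0, 0], [0, 0, 0, 0], [0, 0, 0, 0], [0, 0, 0, 0], [0, 0, 0, 0], [0, 0, 0, 0]],
], hand=-0.2, grip_force=40)

```text
t: 4.87
tool_pos: [0.5259, -0.4205, -0.0045]
orientation: [180.0, 0.0, 69.9]
wrist_force: [-0.9, 1.0, 7.1]
grip_width: 0.0585
finger_force: 47.0
```

>>> apply_moves([
  [[0, 0, -0.03, 0], [0, 0, -0.06, 0], [0, 0, -0.1, 0], [0, 0, -0.1, 0], [0, 0, -0.1, 0], [0, 0, -0.02, 0], [0, 0, 0, 0], [0, 0, 0, 0]],
], hand=0)

```text
t: 5.53
tool_pos: [0.5255, -0.4203, 0.0979]
orientation: [180.0, 0.0, 69.9]
wrist_force: [0.3, -0.1, -2.7]
grip_width: 0.0584
finger_force: 43.5
```

```bash
python3 go.py 463.4 -229.3 98 78.9
python3 - <<'E'
from plant import eyes
from h import *
a=[]
for n in T:
    d=eyes.snapshot(n)["frame"]; x,y=C[n]["c"]; a.append(cv2.resize(d[y-40:y+20,x-35:x+35,::-1],None,fx=5.6,fy=5.6,interpolation=cv2.INTER_CUBIC))
cv2.imwrite("pics/a2.png",np.hstack(a))
E
```

```text
t 5.5333 pos [ 525.5 -420.3   97.9] yaw 69.94 turn rows 2 each -0.0498 | shift rows 6 each [ 1.17e-01 -6.51e-02 -1.00e-04] F [ 0.3 -0.1 -2.7] j [ 42.  32. -12.  98.   8.  51.   6.]
```

View pics/a2.png

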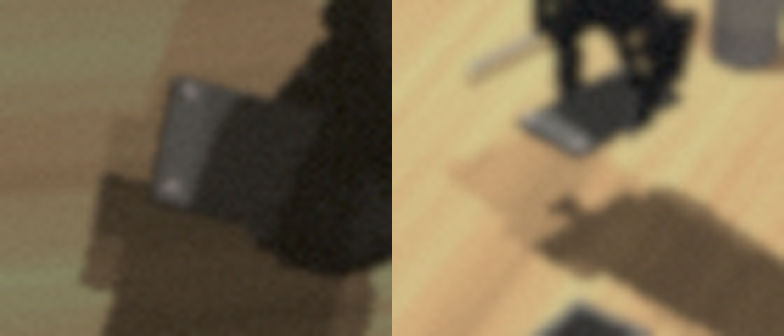

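Cover lifted level in the grip, one end free at (185,140) in the top half. Moving over the junction box.

>>> apply_moves([
  [[0, 0, 0, -0.05], [0, 0, 0, -0.049], [0.116, -0.065, 0, 0], [0.116, -0.065, 0, 0], [0.116, -0.065, 0, 0], [0.116, -0.065, 0, 0], [0.116, -0.065, 0, 0], [0.116, -0.065, 0, 0], [0, 0, 0, 0], [0, 0, 0, 0]],
])

```text
t: 6.47
tool_pos: [0.4628, -0.2289, 0.0968]
orientation: [-179.9, -0.0, 79.0]
wrist_force: [-0.4, -0.8, -0.5]
grip_width: 0.0585
finger_force: 43.5
```

```bash
python3 go.py 463.1 -230.7 50 78.85 2
```

```text
t 6.4667 pos [ 462.8 -228.9   96.8] yaw 79.01 turn rows 1 each 0.0018 | shift rows 2 each [-0.0034  0.0012  0.0936] F [-0.4 -0.8 -0.5] j [ 34.  21. -18. 118.   9.  43.  -0.]
```

>>> apply_moves([
  [[-0.003, 0.001, 0.1, 0], [-0.003, 0.001, 0.08, 0], [0, 0, 0.02, 0], [0, 0, 0, 0], [0, 0, 0, 0], [0, 0, 0, 0]],
])

```text
t: 6.97
tool_pos: [0.4642, -0.2327, 0.048]
orientation: [180.0, 0.0, 78.8]
wrist_force: [-0.4, 0.0, -0.7]
grip_width: 0.0589
finger_force: 43.5
```

```bash
python3 go.py 463.1 -230.7 37 78.85 1
python3 - <<'E'
from plant import eyes
from h import *
a=[]
for n in T:
    d=eyes.snapshot(n)["frame"]; x,y=C[n]["j"]; a.append(cv2.resize(d[y-30:y+30,x-35:x+35,::-1],None,fx=5.6,fy=5.6,interpolation=cv2.INTER_CUBIC))
cv2.imwrite("pics/a3.png",cv2.convertScaleAbs(np.hstack(a),alpha=1.5))
E
```

```text
t 6.9667 pos [ 464.2 -232.7   48. ] yaw 78.83 turn rows 1 each -0.0002 | shift rows 1 each [ 0.0069 -0.0058  0.0442] F [-0.4  0.  -0.7] j [ 33.  25. -16. 119.  11.  37.  -2.]
```

View pics/a3.png

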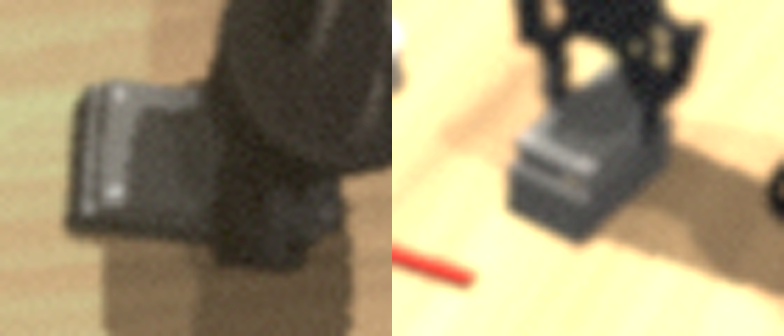

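The cover hangs just above the box, looking shifted a few mm towards -y. I'll project predicted corners onto an enlarged crop to check.

Run:
```python
from plant import eyes,bot
from fit import *
a=[]
for n in T:
    d=eyes.snapshot(n)["frame"]; x,y=C[n]["j"]; x-=10*(n=="top"); f=cv2.resize(d[y-25:y+25,x-30:x+20,::-1],None,fx=8,fy=8,interpolation=cv2.INTER_CUBIC); f=cv2.convertScaleAbs(f,alpha=1.6)
    R=np.radians(-11.15)
    for w,l,z,pos,col in ((62,110,42,(.4634,-.2293),(0,0,255)),(60,110,60.8,(.4634,-.2313),(0,255,0))):
        o=proj(n,tf((*pos,0,R),rect(w,l,z)))
        cv2.polylines(f,[((o-[x-30,y-25]+.5)*8-.5).round().astype(int)],True,col,1)
    a.append(f)
cv2.imwrite("pics/a4.png",np.hstack(a)); print(bot.observe()["tool_pos"])
```

```text
[ 0.46408499 -0.2324582   0.04803922]
```

View pics/a4.png

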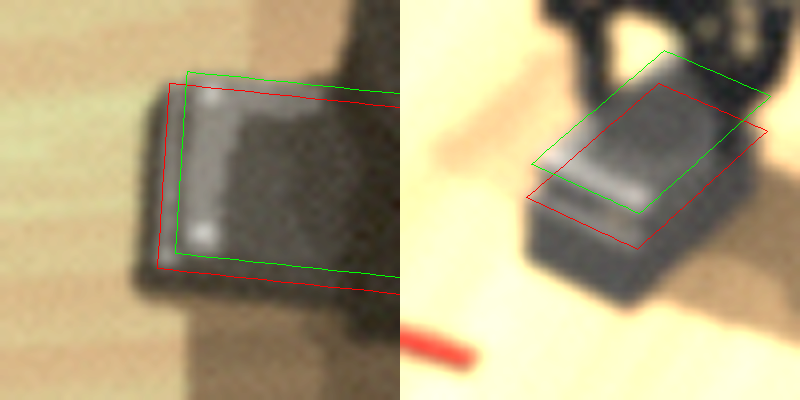

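The cover sits about 4 mm too far -y and under 1 mm too far -x relative to the rim (cover end at x=190 in the top half, against an expected 177). Correct, then lower.

>>> apply_moves([
  [[0.015, 0.003, 0, 0], [0, 0, 0.02, 0], [0, 0, 0.008, 0], [0, 0, 0, 0], [0, 0, 0, 0], [0, 0, 0, 0]],
])

```text
t: 7.67
tool_pos: [0.4651, -0.2287, 0.0402]
orientation: [-180.0, -0.0, 78.9]
wrist_force: [0.5, -0.2, -1.1]
grip_width: 0.0584
finger_force: 43.5
```

>>> apply_moves([
  [[0, 0, 0.008, 0], [0, 0, 0.006, 0], [0, 0, 0, 0], [0, 0, 0, 0]],
])

```text
t: 8.0
tool_pos: [0.4653, -0.2289, 0.0373]
orientation: [180.0, 0.0, 78.8]
wrist_force: [-2.3, 1.1, 11.9]
grip_width: 0.0585
finger_force: 50.3
```

>>> apply_moves([
  [[0, 0, -0.004, 0], [0, 0, 0, 0], [0, 0, 0, 0], [0, 0, 0, 0], [0, 0, 0, 0]],
], hand=-0.85)

```text
t: 8.42
tool_pos: [0.4651, -0.2287, 0.0377]
orientation: [-180.0, -0.0, 78.9]
wrist_force: [0.4, -0.3, -0.2]
grip_width: 0.0788
finger_force: 0.0
```

>>> apply_moves([
  [[0, 0, -0.04, 0], [0, 0, -0.1, 0], [0, 0, -0.14, 0], [0, 0, -0.14, 0], [0.0, 0.15, 0, 0], [0, 0.15, 0, 0], [0, 0.15, 0, 0], [0, 0, 0, 0]],
])

```text
t: 9.08
tool_pos: [0.5813, -0.2506, 0.1439]
orientation: [179.8, -0.1, 78.9]
wrist_force: [-2.8, 2.3, -0.2]
grip_width: 0.0791
finger_force: 0.0
```

```bash
python3 go.py 439.7 9.3 130 78.9;  cat > look.py <<'E'
import sys
from plant import eyes
from fit import *
# look.py out key r z items: "w,l,z,x,y,yaw" rect overlays
def look(fn,cen,items,h=25,z=8):
    a=[]
    for n in T:
        d=eyes.snapshot(n)["frame"]; x,y=proj(n,cen)[0].round().astype(int); f=cv2.convertScaleAbs(cv2.resize(d[y-h:y+h,x-h:x+h,::-1],None,fx=z,fy=z,interpolation=cv2.INTER_CUBIC),alpha=1.5)
        for pts,col in items:
            o=proj(n,pts); cv2.polylines(f,[((o-[x-h,y-h]+.5)*z-.5).round().astype(int)],True,col,1)
        a.append(f)
    cv2.imwrite(fn,np.hstack(a))
E
python3 - <<'E'
from look import *
R=np.radians(-11.15); p=(.4634,-.2293,0,R)
look("pics/a5.png",(.4634,-.2293,.04),[(tf(p,rect(60,110,50)),(0,255,0))])
E
```

```text
t 9.0833 pos [ 581.3 -250.6  143.9] yaw 78.93 turn rows 1 each 0.0003 | shift rows 8 each [ 0.1139 -0.0945  0.0069] F [-2.8  2.3 -0.2] j [ 31.  26. -17. 101.   9.  53.  -2.]
```

View pics/a5.png

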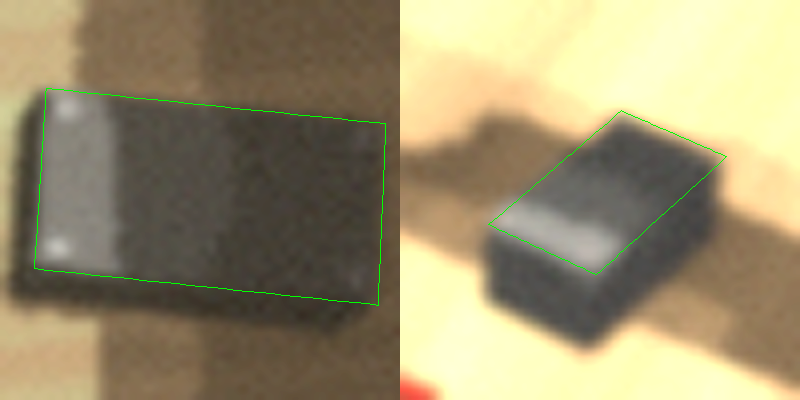

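The cover lies flat and square on the box: its edges coincide with the green predicted outline in both views ((46,90)–(385,124)–(378,304)–(35,268) in the top half). Next, the gland.

>>> apply_moves([
  [[0.114, -0.094, 0.007, 0], [0.114, -0.094, 0.007, 0], [0.114, -0.094, 0.007, 0], [0.114, -0.094, 0.007, 0], [0.114, -0.094, 0.007, 0], [0.114, -0.094, 0.007, 0], [0.114, -0.094, 0.007, 0], [0.114, -0.094, 0.007, 0], [0, 0, 0, 0], [0, 0, 0, 0]],
], hand=-0.4)

```text
t: 10.02
tool_pos: [0.4335, 0.0105, 0.1293]
orientation: [180.0, 0.1, 79.0]
wrist_force: [0.4, 0.2, -0.5]
grip_width: 0.0598
finger_force: 0.0
```

```bash
python3 go.py 441 9.3 60 78.9 2
```

```text
t 10.0167 pos [433.5  10.5 129.3] yaw 79.03 turn rows 1 each 0.0015 | shift rows 2 each [0.0005 0.0152 0.1387] F [ 0.4  0.2 -0.5] j [ 14.  11. -26. 126.   7.  44. -28.]
```

>>> apply_moves([
  [[0, 0.015, 0.1, 0], [0, 0.012, 0.1, 0], [0, 0, 0.078, 0], [0, 0, 0, 0], [0, 0, 0, 0], [0, 0, 0, 0]],
])

```text
t: 10.52
tool_pos: [0.4421, 0.0078, 0.0603]
orientation: [180.0, 0.0, 78.8]
wrist_force: [1.4, -0.5, 0.3]
grip_width: 0.0596
finger_force: 0.0
```

```bash
python3 go.py 441 9.3 17 78.9 2
```

```text
t 10.5167 pos [442.1   7.8  60.3] yaw 78.81 turn rows 1 each -0.001 | shift rows 2 each [ 0.0025 -0.0026  0.0866] F [ 1.4 -0.5  0.3] j [ 11.  19. -24. 128.  13.  35. -33.]
```

>>> apply_moves([
  [[0.005, -0.004, 0.08, 0], [0, 0, 0.06, 0], [0, 0, 0.033, 0], [0, 0, 0, 0], [0, 0, 0, 0]],
])

```text
t: 10.93
tool_pos: [0.4413, 0.0096, 0.0168]
orientation: [180.0, 0.0, 78.9]
wrist_force: [0.1, -0.7, 1.0]
grip_width: 0.0598
finger_force: 0.0
```

>>> apply_moves([
  [[0, 0, 0, 0], [0, 0, 0, 0], [0, 0, 0, 0], [0, 0, 0, 0], [0, 0, 0, 0], [0, 0, 0, 0]],
], hand=0.5, grip_force=30)

```text
t: 11.43
tool_pos: [0.4416, 0.0097, 0.017]
orientation: [179.9, -0.0, 78.8]
wrist_force: [-2.5, -0.7, 12.3]
grip_width: 0.0289
finger_force: 28.6
```

>>> apply_moves([
  [[0, 0, -0.04, 0], [0, 0, -0.1, 0], [0, 0, -0.14, 0], [0, 0, -0.14, 0], [0, 0, -0.05, 0], [0, 0, 0, 0], [0, 0, 0, 0]],
])

```text
t: 12.02
tool_pos: [0.4414, 0.0095, 0.1347]
orientation: [179.9, -0.0, 78.8]
wrist_force: [-0.2, 0.8, -0.7]
grip_width: 0.0289
finger_force: 30.0
```

```bash
python3 go.py 464.8 -229 130 78.9 8
```

```text
t 12.0167 pos [441.4   9.5 134.7] yaw 78.84 turn rows 1 each -0.0007 | shift rows 8 each [-0.1148  0.0344  0.0023] F [-0.2  0.8 -0.7] j [ 15.  12. -27. 125.   7.  45. -28.]
```

>>> apply_moves([
  [[-0.115, 0.0344, 0.002, 0], [-0.115, 0.0344, 0.002, 0], [-0.115, 0.0344, 0.002, 0], [-0.115, 0.0344, 0.002, 0], [-0.115, 0.0344, 0.002, 0], [-0.115, 0.0344, 0.002, 0], [-0.115, 0.0344, 0.002, 0], [-0.113, 0.0344, 0.002, 0], [0, 0, 0, 0], [0, 0, 0, 0]],
])

```text
t: 12.85
tool_pos: [0.4632, -0.2298, 0.1281]
orientation: [-179.9, -0.0, 78.7]
wrist_force: [0.6, 0.1, -0.8]
grip_width: 0.0287
finger_force: 30.0
```

>>> apply_moves([
  [[0, 0, 0.1, 0], [0, 0, 0.08, 0], [0, 0, 0, 0], [0, 0, 0, 0], [0, 0, 0, 0]],
])

```text
t: 13.27
tool_pos: [0.4644, -0.2281, 0.0851]
orientation: [-180.0, -0.0, 78.9]
wrist_force: [0.2, -0.3, 0.5]
grip_width: 0.0289
finger_force: 30.0
```

```bash
python3 go.py 464.8 -229 70 78.85 1
```

```text
t 13.2667 pos [ 464.4 -228.1   85.1] yaw 78.91 turn rows 1 each 0.0007 | shift rows 1 each [-0.0033  0.0022  0.0604] F [ 0.2 -0.3  0.5] j [ 33.  22. -17. 118.   9.  41.  -1.]
```

>>> apply_moves([
  [[-0.003, 0.002, 0.04, 0], [0, 0, 0.02, 0], [0, 0, 0.008, 0], [0, 0, 0, 0], [0, 0, 0, 0]],
])

```text
t: 13.68
tool_pos: [0.4645, -0.2296, 0.0675]
orientation: [-180.0, -0.0, 78.9]
wrist_force: [0.1, -0.3, 0.2]
grip_width: 0.029
finger_force: 30.1
```

>>> apply_moves([
  [[0, 0, 0.004, 0], [0, 0, 0, 0], [0, 0, 0, 0]],
])

```text
t: 13.93
tool_pos: [0.4647, -0.2297, 0.0671]
orientation: [180.0, 0.0, 78.8]
wrist_force: [-3.4, 0.7, 9.6]
grip_width: 0.0289
finger_force: 31.0
```

>>> apply_moves([
  [[0, 0, -0.004, 0], [0, 0, 0, 0], [0, 0, 0, 0], [0, 0, 0, 0], [0, 0, 0, 0]],
], hand=-0.4)

```text
t: 14.35
tool_pos: [0.4645, -0.2296, 0.0675]
orientation: [180.0, -0.0, 78.9]
wrist_force: [-0.5, -0.4, 0.7]
grip_width: 0.06
finger_force: 0.0
```

>>> apply_moves([
  [[0, 0, -0.04, 0], [0, 0, -0.1, 0], [0, 0, -0.14, 0], [0, 0, -0.14, 0], [0.15, 0, 0, 0], [0.15, 0, 0, 0], [0.15, 0, 0, 0], [0.15, 0, 0, 0], [0.15, 0, 0, 0], [0, 0, 0, 0]],
])

```text
t: 15.18
tool_pos: [0.5019, -0.0384, 0.1738]
orientation: [179.9, -0.1, 79.3]
wrist_force: [-0.1, 0.5, -0.2]
grip_width: 0.0592
finger_force: 0.0
```

```bash
cat > cf.py <<'E'
from plant import eyes
from fit import *
def cf(k,x0,w,zb,dw=1e-6,dr=.01):
    F={n:grads(n,eyes.snapshot(n)["frame"]) for n in T}
    M2=M[k]; M[k]=tuple([[P+[0,0,zb] for P in M2[0]],[[P+[0,0,zb] for P in g] for g in M2[1]]])
    for v in ("top","side","both"):
        g=F if v=="both" else {v:F[v]}
        p,f=fit(k,x0,w,g,1e-5,dw,dr); print(k,v,(p[:2]*1000).round(1),np.degrees(p[3]).round(2),round(f,2))
    M[k]=M2
E
python3 -c "
from cf import *
cf('g',(.4634,-.2293),0,.05); cf('c',(.4634,-.2293),np.radians(-11.1),.042,.1)"; python3 go.py 522.5 439.5 130 9.7
```

```text
g top [ 460.  -233.4] 0.0 0.03
g side [ 466.5 -233.2] 0.0 0.97
g both [ 466.4 -233. ] 0.0 1.0
c top [ 453.4 -219.3] -5.37 0.08
c side [ 465.2 -229.5] -10.91 1.45
c both [ 465.3 -230. ] -10.34 1.52
t 15.3833 pos [500.6 -46.4 172.9] yaw 78.82 turn rows 10 each 0.0768 | shift rows 13 each [ 0.0318 -0.1462  0.0132] F [-0.7 -0.2  0.2] j [ 20.  14. -25. 116.   7.  52. -20.]
```

>>> apply_moves([
  [[0, 0, 0, 0.077], [0, 0, 0, 0.077], [0, 0, 0, 0.077], [0, 0, 0, 0.077], [0, 0, 0, 0.077], [0, 0, 0, 0.077], [0, 0, 0, 0.077], [0, 0, 0, 0.077], [0, 0, 0, 0.076], [0, 0, 0, 0.076]],
], hand=-0.6)

```text
t: 16.22
tool_pos: [0.5005, -0.0472, 0.1728]
orientation: [180.0, 0.0, 9.3]
wrist_force: [-0.1, 0.5, -0.3]
grip_width: 0.0683
finger_force: 0.0
```

>>> apply_moves([
  [[0.032, -0.146, 0.013, 0], [0.032, -0.146, 0.013, 0], [0.032, -0.146, 0.013, 0], [0.032, -0.146, 0.013, 0], [0.032, -0.146, 0.013, 0], [0.032, -0.146, 0.013, 0], [0.032, -0.146, 0.013, 0], [0.032, -0.146, 0.013, 0], [0.032, -0.146, 0.013, 0], [0, 0, 0, 0]],
])

```text
t: 17.05
tool_pos: [0.5154, 0.2966, 0.1431]
orientation: [-179.8, 0.0, 10.0]
wrist_force: [-2.2, -0.2, 0.2]
grip_width: 0.0682
finger_force: 0.0
```

```bash
python3 -c "
from cf import *
cf('g',(.4634,-.2293),0,.05); cf('c',(.4634,-.2293),np.radians(-11.1),.042,.1)"; python3 go.py 522.3 439.5 100 9.7
```

```text
g top [ 464.5 -231. ] 0.0 0.79
g side [ 466.5 -233.2] -0.0 0.97
g both [ 464.9 -231.3] -0.0 1.75
c top [ 453.4 -219.3] -12.58 1.31
c side [ 465.2 -229.3] -10.92 1.51
c both [ 464.4 -230.4] -10.92 2.72
t 17.25 pos [516.8 288.3 143.3] yaw 9.61 turn rows 1 each -0.001 | shift rows 5 each [ 0.0247 -0.1185  0.0346] F [-0.6 -0.5  0.9] j [ -18.   24.  -21.  106.   11.   52. -125.]
```

Gland is centred on the cover within about 1 mm. On to the body.

>>> apply_moves([
  [[0.025, -0.118, 0.035, 0], [0.025, -0.118, 0.035, 0], [0.025, -0.118, 0.035, 0], [0.025, -0.118, 0.035, 0], [0.025, -0.118, 0.035, 0], [0, 0, 0, 0], [0, 0, 0, 0], [0, 0, 0, 0]],
])

```text
t: 17.92
tool_pos: [0.5231, 0.4388, 0.0996]
orientation: [179.9, -0.0, 9.6]
wrist_force: [0.2, -0.3, 0.5]
grip_width: 0.0682
finger_force: 0.0
```

```bash
python3 go.py 522.3 439.5 50 9.7 2
```

```text
t 17.9167 pos [523.1 438.8  99.6] yaw 9.61 turn rows 1 each -0.001 | shift rows 2 each [-0.0013 -0.0016  0.0992] F [ 0.2 -0.3  0.5] j [ -31.   34.  -21.   96.   14.   53. -137.]
```

>>> apply_moves([
  [[0, 0, 0.1, 0], [0, 0, 0.1, 0], [0, 0, 0.1, 0], [0, 0, 0.06, 0], [0, 0, 0.018, 0], [0, 0, 0, 0], [0, 0, 0, 0]],
])

```text
t: 18.5
tool_pos: [0.5229, 0.4408, 0.0063]
orientation: [-180.0, -0.1, 9.7]
wrist_force: [-0.1, 0.8, -0.5]
grip_width: 0.0684
finger_force: 0.0
```

>>> apply_moves([
  [[0, 0, 0, 0], [0, 0, 0, 0], [0, 0, 0, 0], [0, 0, 0, 0], [0, 0, 0, 0], [0, 0, 0, 0], [0, 0, 0, 0]],
], hand=0.5, grip_force=60)

```text
t: 19.08
tool_pos: [0.5226, 0.4415, 0.0065]
orientation: [-180.0, -0.1, 9.7]
wrist_force: [-0.9, -1.7, 9.2]
grip_width: 0.0331
finger_force: 61.0
```

>>> apply_moves([
  [[0, 0, -0.04, 0], [0, 0, -0.1, 0.0], [0, 0, -0.13, 0.077], [0, 0, -0.13, 0.077], [0, 0, -0.08, 0.077], [0, 0, 0, 0], [0, 0, 0, 0]],
])

```text
t: 19.67
tool_pos: [0.5224, 0.4416, 0.1272]
orientation: [-179.9, -0.1, -11.0]
wrist_force: [-0.1, -0.9, -2.1]
grip_width: 0.0331
finger_force: 60.1
```

```bash
python3 go.py 565.3 -249.5 115 -11.1 19
```

```text
t 19.6667 pos [522.4 441.6 127.2] yaw -10.98 turn rows 1 each 0.0013 | shift rows 19 each [0.0369 0.141  0.0026] F [-0.1 -0.9 -2.1] j [ -34.   32.  -15.   95.   10.   55. -154.]
```

>>> apply_moves([
  [[0.037, 0.141, 0, 0], [0.037, 0.141, 0, 0], [0.037, 0.141, 0, 0], [0.037, 0.141, 0, 0], [0.037, 0.141, 0, 0], [0.037, 0.141, 0, 0], [0.037, 0.141, 0, 0], [0.037, 0.141, 0, 0], [0.037, 0.141, 0, 0], [0.037, 0.141, 0, 0]],
])

```text
t: 20.5
tool_pos: [0.5442, 0.0753, 0.1242]
orientation: [180.0, 0.1, -10.9]
wrist_force: [1.7, 0.7, -2.9]
grip_width: 0.0331
finger_force: 60.3
```

>>> apply_moves([
  [[0.037, 0.141, 0, 0], [0.037, 0.141, 0, 0], [0.037, 0.141, 0, 0], [0.037, 0.141, 0, 0], [0.037, 0.141, 0, 0], [0.037, 0.141, 0, 0], [0.037, 0.141, 0, 0], [0, 0, 0, 0], [0, 0, 0, 0], [0, 0, 0, 0]],
])

```text
t: 21.33
tool_pos: [0.5608, -0.177, 0.1241]
orientation: [-180.0, 0.1, -11.0]
wrist_force: [0.1, 0.3, -2.3]
grip_width: 0.033
finger_force: 60.4
```

```bash
python3 go.py 565.3 -249.5 115 -11.1
```

```text
t 21.3333 pos [ 560.8 -177.   124.1] yaw -10.99 turn rows 1 each 0.0013 | shift rows 2 each [0.0369 0.1406 0.0182] F [ 0.1  0.3 -2.3] j [ 17.  23.  -8. 108.   4.  49. -93.]
```

>>> apply_moves([
  [[0.037, 0.14, 0, 0.001], [0.037, 0.14, 0, 0], [0, 0, 0, 0], [0, 0, 0.1, 0], [0, 0, 0.1, 0], [0, 0, 0, 0], [0, 0, 0, 0], [0, 0, 0, 0]],
])

```text
t: 22.0
tool_pos: [0.5667, -0.2488, 0.076]
orientation: [-180.0, -0.0, -11.1]
wrist_force: [0.3, 0.0, -1.1]
grip_width: 0.0331
finger_force: 60.4
```

```bash
python3 go.py 565.3 -249.5 10 -11.1 4
```

```text
t 22.0 pos [ 566.7 -248.8   76. ] yaw -11.05 turn rows 1 each 0.0005 | shift rows 4 each [-0.0012  0.001   0.066 ] F [ 0.3  0.  -1.1] j [ 23.  29.  -6. 106.   4.  45. -87.]
```

>>> apply_moves([
  [[-0.003, 0.003, 0.09, 0.001], [-0.002, 0, 0.09, 0], [0, 0, 0.06, 0], [0, 0, 0.028, 0], [0, 0, 0, 0], [0, 0, 0, 0], [0, 0, 0, 0]],
])

```text
t: 22.58
tool_pos: [0.5658, -0.2503, 0.0097]
orientation: [180.0, -0.1, -11.2]
wrist_force: [-0.1, 0.4, -1.6]
grip_width: 0.0332
finger_force: 60.7
```

>>> apply_moves([
  [[0, 0, 0.006, 0], [0, 0, 0.004, 0], [0, 0, 0, 0], [0, 0, 0, 0]],
])

```text
t: 22.92
tool_pos: [0.5653, -0.2503, 0.0065]
orientation: [180.0, -0.1, -11.2]
wrist_force: [-0.9, 0.0, 5.2]
grip_width: 0.0327
finger_force: 61.4
```

Contact at the expected height. Release, rise, and check numerically.

>>> apply_moves([
  [[0, 0, -0.002, 0], [0, 0, 0, 0], [0, 0, 0, 0], [0, 0, 0, 0], [0, 0, 0, 0]],
], hand=-0.5)

```text
t: 23.33
tool_pos: [0.5648, -0.2501, 0.0061]
orientation: [-180.0, 0.0, -11.2]
wrist_force: [-0.0, 0.5, -0.4]
grip_width: 0.0638
finger_force: 0.0
```

>>> apply_moves([
  [[0, 0, -0.06, 0], [0, 0, -0.13, 0], [0, 0, -0.15, 0], [0, 0, -0.15, 0], [0, -0.15, 0, 0], [0, -0.15, 0, 0], [0, -0.15, 0, 0], [0, -0.15, 0, 0], [0, -0.15, 0, 0], [0, -0.15, 0, 0]],
])

```text
t: 24.17
tool_pos: [0.6086, -0.0276, 0.1287]
orientation: [-180.0, -0.0, -11.2]
wrist_force: [1.1, -0.7, 0.4]
grip_width: 0.064
finger_force: 0.0
```

```bash
python3 -c "
from cf import *
M['b']=([],[[rect(80,34,0),rect(80,34,34)],[cylx(13,-52,17),cylx(13,52,17)],[rect(80,34,34)]])
cf('b',(.5645,-.2495),np.radians(-11.1),0,.1)"; python3 go.py 611.2 6.9 100 -11.1
```

```text
b top [ 574.4 -239.5] -5.46 0.52
b side [ 574.5 -247.2] -16.52 1.62
b both [ 554.7 -239.7] -8.15 2.06
t 24.2667 pos [609.5 -21.7 128.7] yaw -10.77 turn rows 1 each 0.0037 | shift rows 2 each [-0.0076 -0.0569  0.0575] F [-0.7 -0.6 -0.1] j [   4.   25.  -10.  105.    5.   50. -109.]
```

>>> apply_moves([
  [[0, 0, 0, -0.07], [0, 0, 0, -0.07], [0, 0, 0, -0.07], [0, 0, 0, 0], [0, 0, 0, 0]],
])

```text
t: 24.68
tool_pos: [0.6085, -0.0297, 0.1285]
orientation: [-180.0, 0.0, 7.4]
wrist_force: [-0.3, -0.4, -0.2]
grip_width: 0.0642
finger_force: 0.0
```

```bash
python3 go.py 611 6.9 75 8.1
```

```text
t 24.6833 pos [608.5 -29.7 128.5] yaw 7.45 turn rows 1 each -0.0072 | shift rows 2 each [ 0.0153 -0.0718  0.107 ] F [-0.3 -0.4 -0.2] j [  7.  25. -14. 105.   7.  50. -92.]
```

>>> apply_moves([
  [[0.015, -0.072, 0.0, -0.007], [0.015, -0.072, 0.107, 0], [0, 0, 0.107, 0], [0, 0, 0, 0], [0, 0, 0, 0], [0, 0, 0, 0]],
])

```text
t: 25.18
tool_pos: [0.6115, 0.0066, 0.0762]
orientation: [180.0, -0.0, 8.2]
wrist_force: [-0.1, -0.3, 0.5]
grip_width: 0.0639
finger_force: 0.0
```

```bash
python3 go.py 611 6.9 18 8.1
```

```text
t 25.1833 pos [611.5   6.6  76.2] yaw 8.15 turn rows 1 each 0.0006 | shift rows 2 each [-0.001  -0.0007  0.1163] F [-0.1 -0.3  0.5] j [  4.  29. -14. 107.   9.  45. -97.]
```

>>> apply_moves([
  [[0, 0, 0.09, 0], [0, 0, 0.08, 0], [0, 0, 0.065, 0], [0, 0, 0, 0], [0, 0, 0, 0]],
])

```text
t: 25.6
tool_pos: [0.6115, 0.0068, 0.0173]
orientation: [180.0, -0.0, 8.2]
wrist_force: [0.8, 0.6, 1.4]
grip_width: 0.0641
finger_force: 0.0
```

>>> apply_moves([
  [[0, 0, 0, 0], [0, 0, 0, 0], [0, 0, 0, 0], [0, 0, 0, 0], [0, 0, 0, 0], [0, 0, 0, 0]],
], hand=0.5, grip_force=50)

```text
t: 26.1
tool_pos: [0.612, 0.0072, 0.018]
orientation: [180.0, -0.1, 8.3]
wrist_force: [-2.0, -0.8, 11.1]
grip_width: 0.0309
finger_force: 48.6
```

>>> apply_moves([
  [[0, 0, -0.05, 0], [0, 0, -0.1, 0], [0, 0, -0.13, 0], [0, 0, -0.12, 0], [0, 0, 0, 0], [0, 0, 0, 0]],
])

```text
t: 26.6
tool_pos: [0.6123, 0.0073, 0.1193]
orientation: [180.0, -0.2, 8.3]
wrist_force: [0.4, 0.3, -2.4]
grip_width: 0.0307
finger_force: 49.6
```

```bash
python3 go.py 543.3 251.9 115 8.1
python3 - <<'E'
from look import *
M['b']=([],[]) 
p=(.5640,-.2495,0,np.radians(-11.1))
look("pics/a6.png",(.53,-.245,.03),[(tf(p,rect(80,34,34)),(0,255,0)),(tf((.4634,-.2293,0,np.radians(-11.1)),rect(60,110,50)),(0,255,0)),(tf((.6714,-.27,0,0),circ(40,40)),(0,255,0)),(tf((.464,-.2293,0,0),circ(15,90)),(0,255,0))],h=33,z=6)
E
```

```text
t 26.6 pos [612.3   7.3 119.3] yaw 8.28 turn rows 1 each 0.002 | shift rows 7 each [-0.0193 -0.1439  0.0025] F [ 0.4  0.3 -2.4] j [  4.  26. -14. 105.   8.  49. -96.]
```

View pics/a6.png

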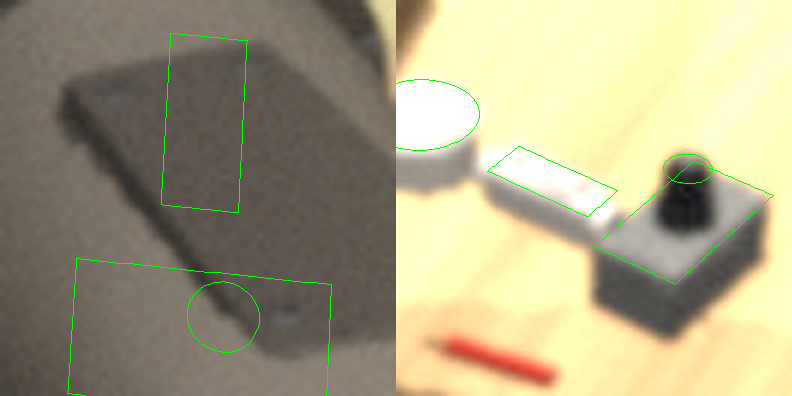

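In the side half, the body lies lid-up and in line between the two boxes, and the gland stands mid-cover; the arm hides the top half. The coupling is gripped, so I carry it.

>>> apply_moves([
  [[-0.019, -0.144, 0, 0], [-0.019, -0.144, 0, 0], [-0.019, -0.144, 0, 0], [-0.019, -0.144, 0, 0], [-0.019, -0.144, 0, 0], [-0.019, -0.144, 0, 0], [-0.019, -0.143, 0, 0], [0, 0, 0, 0], [0, 0, 0, 0], [0, 0, 0, 0]],
])

```text
t: 27.53
tool_pos: [0.5413, 0.251, 0.1154]
orientation: [179.9, 0.1, 8.3]
wrist_force: [0.9, -0.8, -1.8]
grip_width: 0.0307
finger_force: 50.0
```

```bash
python3 go.py 544.2 252.1 21 8.1; python3 -c "
from cf import *
M['b']=([],[[rect(80,34,0),rect(80,34,34)],[cylx(13,-52,17),cylx(13,52,17)],[rect(80,34,34)]])
cf('b',(.5645,-.2495),np.radians(-11.1),0,.1); cf('g',(.4640,-.2293),0,.05)"
```

```text
t 27.5333 pos [541.3 251.  115.4] yaw 8.32 turn rows 1 each 0.0024 | shift rows 3 each [ 0.004  -0.0009  0.1258] F [ 0.9 -0.8 -1.8] j [ -17.   26.  -18.  107.   10.   49. -121.]
b top [ 554.6 -250.9] -10.98 1.55
b side [ 554.5 -240.5] -11.16 1.6
b both [ 574.4 -254. ] -10.05 2.99
g top [ 464.4 -231. ] 0.0 0.8
g side [ 466.5 -233.2] -0.0 0.97
g both [ 464.9 -231.3] 0.0 1.75
```

>>> apply_moves([
  [[0.0, 0, 0.1, 0.001], [0.0, 0, 0.1, 0], [0, 0, 0.08, 0], [0, 0, 0.05, 0], [0, 0, 0, 0], [0, 0, 0, 0], [0, 0, 0, 0]],
])

```text
t: 28.32
tool_pos: [0.5425, 0.2518, 0.0349]
orientation: [-180.0, -0.1, 8.2]
wrist_force: [-0.0, 0.8, -0.9]
grip_width: 0.0307
finger_force: 50.0
```

```bash
python3 go.py 544.2 252.1 18 8.1 1
```

```text
t 28.3167 pos [542.5 251.8  34.9] yaw 8.18 turn rows 1 each 0.0009 | shift rows 1 each [ 0.0068 -0.0003  0.0678] F [-0.   0.8 -0.9] j [ -19.   32.  -16.  109.   13.   40. -124.]
```

>>> apply_moves([
  [[0.007, 0, 0.03, 0], [0, 0, 0.025, 0], [0, 0, 0.011, 0], [0, 0, 0, 0], [0, 0, 0, 0], [0, 0, 0, 0]],
])

```text
t: 28.82
tool_pos: [0.5439, 0.2519, 0.018]
orientation: [180.0, -0.0, 8.2]
wrist_force: [-2.4, -2.1, 11.0]
grip_width: 0.0302
finger_force: 51.1
```

>>> apply_moves([
  [[0, 0, 0.004, 0], [0, 0, 0.002, 0], [0, 0, 0, 0], [0, 0, 0, 0]],
])

```text
t: 29.15
tool_pos: [0.5441, 0.2519, 0.0179]
orientation: [180.0, -0.1, 8.2]
wrist_force: [-10.9, -7.2, 38.4]
grip_width: 0.0309
finger_force: 54.1
```

>>> apply_moves([
  [[0, 0, -0.006, 0], [0, 0, -0.001, 0], [0, 0, 0, 0]],
])

```text
t: 29.4
tool_pos: [0.5438, 0.252, 0.018]
orientation: [-180.0, -0.0, 8.2]
wrist_force: [-2.4, -1.2, 12.0]
grip_width: 0.0307
finger_force: 50.7
```

>>> apply_moves([
  [[0, 0, 0, 0], [0, 0, 0, 0], [0, 0, 0, 0], [0, 0, 0, 0], [0, 0, 0, 0]],
], hand=-0.4)

```text
t: 29.82
tool_pos: [0.5435, 0.2519, 0.0175]
orientation: [180.0, 0.0, 8.2]
wrist_force: [-0.4, 0.4, 0.4]
grip_width: 0.0601
finger_force: 0.0
```

>>> apply_moves([
  [[0, 0, -0.05, 0], [0, 0, -0.12, 0], [0, 0, -0.15, 0], [0, 0, -0.15, 0], [0, 0, -0.15, 0], [0, 0, -0.15, 0], [0, 0.15, 0, 0], [0, 0.15, 0, 0], [0, 0.15, 0, 0], [0, 0.15, 0, 0]],
])

```text
t: 30.65
tool_pos: [0.5649, 0.1019, 0.2115]
orientation: [-180.0, -0.1, 8.2]
wrist_force: [1.4, 0.8, 0.4]
grip_width: 0.0598
finger_force: 0.0
```

>>> apply_moves([
  [[0, 0.15, 0, 0], [0, 0.15, 0, 0], [0, 0.15, 0, 0], [0, 0.15, 0, 0], [0, 0.15, 0, 0], [0, 0.15, 0, 0], [0, 0.15, 0, 0], [0, 0.15, 0, 0], [0, 0.15, 0, 0], [0, 0.15, 0, 0]],
])

```text
t: 31.48
tool_pos: [0.6183, -0.2694, 0.2113]
orientation: [-180.0, -0.0, 8.2]
wrist_force: [1.2, -0.4, 0.7]
grip_width: 0.0597
finger_force: 0.0
```

```bash
python3 go.py 220 -620 220 8.1
```

```text
t 31.4833 pos [ 618.3 -269.4  211.3] yaw 8.22 turn rows 1 each 0.0013 | shift rows 14 each [-0.1268  0.0831 -0.0025] F [ 1.2 -0.4  0.7] j [ 23.  25.  -6.  93.   3.  62. -66.]
```

>>> apply_moves([
  [[-0.127, 0.083, 0, 0], [-0.127, 0.083, 0, 0], [-0.127, 0.083, 0, 0], [-0.127, 0.083, 0, 0], [-0.127, 0.083, 0, 0], [-0.127, 0.083, 0, 0], [-0.127, 0.083, 0, 0], [-0.127, 0.083, 0, 0], [-0.127, 0.083, 0, 0], [-0.127, 0.083, 0, 0]],
])

```text
t: 32.32
tool_pos: [0.3324, -0.5192, 0.2112]
orientation: [180.0, -0.1, 8.2]
wrist_force: [0.5, -0.3, -0.8]
grip_width: 0.0597
finger_force: 0.0
```

>>> apply_moves([
  [[-0.127, 0.083, 0, 0], [-0.127, 0.083, 0, 0], [-0.127, 0.083, 0, 0], [-0.127, 0.083, 0, 0], [0, 0, 0, 0], [0, 0, 0, 0]],
])

```text
t: 32.82
tool_pos: [0.2175, -0.6199, 0.2108]
orientation: [180.0, 0.0, 8.0]
wrist_force: [0.8, 0.6, -0.3]
grip_width: 0.0601
finger_force: 0.0
```

Run:
```python
from cf import *
M['b']=([],[[rect(80,34,0),rect(80,34,34)],[cylx(13,-52,17),cylx(13,52,17)],[rect(80,34,34)]])
cf('k',(.5423,.2519),0,0); cf('g',(.464,-.2293),0,.05); cf('c',(.464,-.2300),np.radians(-11.1),.042,.05,.005); cf('b',(.5645,-.2495),np.radians(-11.1),0,.05,.006)
def crop(n,f,cen,h,z,items):
    x,y=proj(n,cen)[0].round().astype(int); c=cv2.convertScaleAbs(cv2.resize(f[y-h:y+h,x-h:x+h,::-1],None,fx=z,fy=z,interpolation=cv2.INTER_CUBIC),alpha=1.4 if n=="top" else .8)
    for o in items: cv2.polylines(c,[((proj(n,o)-[x-h,y-h]+.5)*z-.5).round().astype(int)],True,(0,255,0),1)
    return c
rows=[]
A=np.radians(-11.1); S=np.radians(8.1)
for n in T:
    f=eyes.snapshot(n)["frame"]
    rows.append(np.hstack([crop(n,f,(.5645,-.2495,.03),30,5,[tf((.5640,-.2495,0,A),rect(80,34,34))]),crop(n,f,(.5,.245,.03),30,5,[tf((.5419,.2518,0,0),circ(16,50)),tf((.437,.2369,0,S),cylx(13,70,20))])]))
cv2.imwrite("pics/fin.png",np.vstack(rows))
```

```text
k top [541. 249.] -0.0 1.7
k side [542.5 252.5] -0.0 1.78
k both [542.2 249.6] 0.0 3.36
g top [ 464.4 -231. ] 0.0 0.81
g side [ 466.5 -233.2] 0.0 0.98
g both [ 464.8 -231.3] 0.0 1.77
c top [ 463.9 -230.5] -11.54 1.23
c side [ 467.  -229.5] -13.89 1.45
c both [ 464.2 -230.3] -11.71 2.64
b top [ 564.4 -252.6] -11.68 1.58
b side [ 558.7 -243.5] -11.92 1.6
b both [ 565.5 -252.3] -10.34 3.03
```

View pics/fin.png

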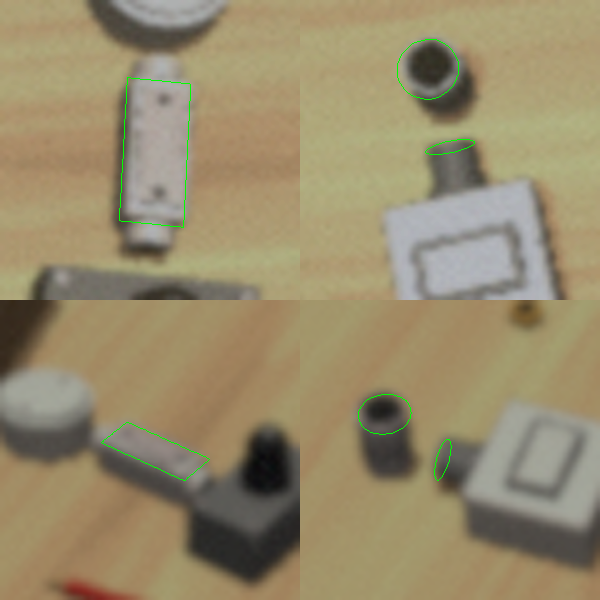

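The top crops show the body's lid (corners (127,78)–(183,226)) on its target outline between the boxes. The coupling's rim at (431,68) sits on target straight out from the spout mouth at (450,147), with a 20 mm gap. Handing in.

```bash
python3 -c "
from plant import bot
print(bot.sign_off())"
```

```text
the job is handed in; nothing more can be done
None
```

The job is handed in: everything was laid out in the order asked and let go, each piece measuring within about 2–3 mm of its target in the last camera check, and the arm used 33 of the 117 s without going near the tape roll, screw tub or pencil.

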